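# Seat and clamp the printing-plate carrier

### The job

Slide the plate carrier gently along its guides until it is fully home against the steel end stop. Then tighten the red screw handle clockwise (seen from above) just until the yellow tab springs out of the pressure head, and stop turning there: do not overtighten. Let go, leaving the carrier clamped, the tab out and the other things on the bench where they are.

Things in the scene. Friction and masses are not known exactly. Their poses are not given: they have to be found in the camera images.
- fixture: Grey clamp fixture bolted to the bench. Origin at bench level, directly below the screw axis. Its +x axis is the way the carrier slides home (towards the stop); base plate 12 mm thick, x -150 to 65 mm, y -65 to 107 mm. Two aluminium guide rails (8 mm wide, tops 24 mm above the bench, inner faces at y = -47 and +47 mm) run from x -130 to 50 mm. Column at y 75 to 105 mm carries an arm 40 mm wide (x -20 to 20), y -20 to 105, its top 125 mm above the bench, which holds the screw.
- stop: Steel end stop block, 10 x 60 x 22 mm, fixed at the far end of the guides. Origin at the foot of the face that the carrier meets, 55 mm along the fixture's +x from the screw axis.
- carrier: Loose aluminium plate carrier 180 x 90 x 14 mm (about 0.45 kg, waxed, 1 to 5 N to slide) with a green printing plate on top, lying between the rails on the base plate (its underside 12 mm above the bench, 2 mm play to each rail). Origin at the centre of its underside, axes as the fixture's; its leading edge is 90 mm along its +x. It starts 20 to 40 mm short of the stop; home, its origin is 35 mm on the -x side of the screw axis.
- carrier_grip (a point): Point 40 mm above the carrier's underside in its black upright grip block, 16 mm (x) by 30 mm (y), top 56 mm above the carrier's underside, near the open end (77 mm to -x of the carrier's origin). It can be gripped from above across either pair of sides or pushed.
- knob_grip (a point): Grip point of the red screw handle, on the screw axis 155 mm above the bench, 30 mm above the arm's top. The handle is an upright bar 44 mm long (this point's x axis), 14 mm thick (its y axis), from 133 to 171 mm above the bench, on a round collar of 18 mm radius; the handle does not rise or fall as it turns.
- knob (a joint): Turn of the screw handle, rad, growing clockwise seen from above (tightening), 0 to 9. Starts between 0 and 1.2. Stiff (about 0.13 N m, rising to 0.25 N m under load), stays where it is left. Each turn lowers the pressure head by 14 mm. The foot's height is adjustable and not known, so the turn needed (2.6 to 5.5 rad in all) is not known either.
- shoe: Dark steel pressure head (sleeve of 17 mm radius, 42 mm tall, white band) with a rubber foot, under the arm on the screw axis. It goes down with the screw; the foot starts roughly 2 to 8 mm above the carrier's top. It holds a spring pack (7 N per mm): after the foot meets the carrier the force rises from about 10 N, the tab pops at about 40 N, and over 58 N is overtightened (about 1 rad of turning past the pop). Origin on the axis at the top of the sleeve.
- tab (a joint): How far the yellow indicator tab stands out of the pressure head's -y side (fixture axes), m: 0 while latched flush inside; jumps to 0.026 at the set force. Tab 16 mm wide, 7 mm high. It stays out.
- tab_tip (a point): Middle of the tab's outer end: 14 mm from the screw axis, to the fixture's -y, when latched (hidden in the sleeve), 40 mm when out.
- tape: Roll of tape lying flat, 90 mm across, 24 mm high; beside the fixture. Bystander. Origin under its centre.
- tub: Green tub, 90 mm across, 75 mm high. Bystander. Origin under its centre.
- cards: Stack of white cards, 85 x 55 x 24 mm. Bystander. Origin under its centre.
- driver: Screwdriver with red handle, 200 mm long, lying. Bystander. Origin under its middle.
- wrench: Wrench, 180 mm long, lying. Bystander. Origin under its middle.
- spare_plate: Spare green printing plate, 120 x 80 x 10 mm, lying flat. Bystander. Origin under its centre.
- ink: Red ink jar, 56 mm across, 100 mm high. Bystander. Origin under its centre.
Not all that is in view belongs to the job. Leave any pink or white look-alike of the carrier alone.

How it is judged:
By the outcome, as a careful person would: the job done as asked, in the order asked, and still so for the second after the job is handed in, with the robot touching nothing.
It also fails if it takes over 72 s, if anything falls off the work surface, if the arm or the gripper's body presses on something with over 40 N, if the wrist force passes 120 N, or if a joint passes its speed limit or range.

### The arm

A 6-joint arm with a two-finger parallel gripper is mounted at the origin on the work surface. World frame = base frame: x ahead of the robot, y to its left, z up, the work surface at z = 0. Lengths are in m, angles in rad, forces in N, time in s.
With the tool pointing down it reaches from about 0.25 to 0.8 m from the base axis. Payload 8.5 kg.
Tool frame: the origin (TCP) lies between the finger pads; the fingertips stand ctrl.tcp_to_tips ahead of it and the grasp point (between the pads) lies 3 mm ahead of it (ctrl.tcp_to_tips is the distance from the TCP to the fingertips, in m); z points along the fingers, y is the direction in which the jaws open and shut (so a half turn about z gives the same grasp; the last joint's range is limited). The gripper opens to 85 mm and grips with 20 to 120 N. Pads are 22 mm wide; open, the fingers measure 114 mm over their backs; the gripper's body (76 mm by 85 mm) begins 54 mm behind the grasp point. The pads swing forward as they close: fully open they stand 13 mm farther back than shut.
Start: joints at [-1.14, 0.238, -0.013, 1.319, 0, 1.571], TCP at [0.219, -0.477, 0.23] pointing down, gripper open.
Joint ranges: [-2.66, 2.66], [-1.03, 1.9], [-1.14, 1.46], [-1.82, 2.27], [-1.45, 1.34], [-3.14, 3.14]. Speed limits (rad/s): [2.22, 2.22, 2.79, 3.14, 3.14, 3.14].

### API

Orientations are given as [roll, pitch, yaw] about the fixed x, y, z axes, in that order (R = Rz(yaw) Ry(pitch) Rx(roll)).
In Python, from cell import ctrl gives the robot as it stands. The module is installed in compiled form; this text tells all that it offers.
- The arm moves only by the shell command python3 -m crank 'ROWS'. ROWS is text: rows parted by semicolons, each of 7 numbers parted by spaces: the shift along the world's x, y, z in m, then the turn, a rotation vector about the world's x, y, z in degrees, then the closure, from 0 (fully open) to 1 (shut). A call has 1 to 5 rows; each row is the pose to reach, as a shift and turn from the pose commanded when the call began; what a row does not reach only later rows make up. A row lasts 1/10 s, in which the tool goes at most 50 mm and 8.59 degrees, less where a joint would pass 70% of its speed; a pose out of reach is approached as far as the arm can. A call with a gripper value outside its range is refused whole. The fingers move at their own pace and stop on an object; the grip force is fixed at half the most. Time passes only in rows, so rows that repeat a pose let the fingers close. It gives the time, the measured TCP pose, the force and the opening at its end, in the units of the state.
- ctrl.get_obs(): the state, without advancing time (a new reading comes with each control period).
- ctrl.read_camera(name): name is "side" or "top" or "wrist"; returns a dict with "frame" (384x512x3 uint8, blue, green, red), "fx", "fy", "cx", "cy" (pixels), "R" (3x3) and "t" (3): a world point X has camera coordinates R X + t. Camera axes: x right, y down, z forward; pixel columns grow to the right and rows downward; lengths in m; the calibration is good to about 2 mm. A picture is of the moment at which its call begins. There is no depth.
- ctrl.job_done(): hands the job in, once; it reports no verdict.
Trained networks look in a picture, given as the dict that the camera call returned (one of the last four; its "shot" number tells which), for a name from the list of things; names that differ only in an ending like _2 or _b are one class to them, and where a whole thing is asked for, a point or a joint stands for the part that bears it (a point fixed in the world has none). Each returns a list of dicts, best first, with "p" (0 to 1); they miss things now and then, are a little off and sometimes report something else, mostly with a low value. They report only what shows in the picture. A call takes as long as a camera call. They do not tell look-alikes from the thing itself.
- ctrl.outline_of(picture, label): "pixels" (384x512 bool, what is visible of it) and "rect" ([left, top, right, bottom] in pixels, round what is visible of it).
The state is a dict: "clock": time; "joints": joint angles; "joint_velocities": joint speeds; "joint_torque": joint torques, N m; "tool_pos": TCP position; "orientation": TCP orientation; "force": force on the tool from outside, world axes, zero at the start; "wrist_torque": the same for the moment, N m; "finger_gap": finger opening in m.
Only numpy, scipy, OpenCV 4.12 (cv2) and the standard library are available. Lean on these libraries where they do the work, as an engineer would, in place of code of your own. Each camera call takes 0.05 s, during which the arm holds its last target. There are 200 camera calls.

## Working session

There is one attempt and no reset: what is moved stays moved. The work goes in short steps, Python scripts to look and compute and a shell command to move; the robot and the scene stay as the last step left them, time stands still between calls to the robot, and variables do not carry over. Pictures are saved under pics/ and viewed, about 8 in all and at most 12, crops included, and the job is handed in when it is done.

```bash
mkdir -p pics; cat > h.py <<'E'
import numpy as np, cv2
from cell import ctrl
def ray(p,u,v):
    d=np.array([(u-p['cx'])/p['fx'],(v-p['cy'])/p['fy'],1.]); R=np.array(p['R']);t=np.array(p['t'])
    return -R.T@t, R.T@d
def onz(p,u,v,z):
    c,d=ray(p,u,v); return c+d*(z-c[2])/d[2]
def proj(p,X):
    q=np.array(p['R'])@np.array(X)+np.array(p['t']); return p['fx']*q[0]/q[2]+p['cx'],p['fy']*q[1]/q[2]+p['cy']
E
python3 - <<'E'
from h import *
o=ctrl.get_obs(); print({k:np.round(v,3).tolist() for k,v in o.items()}, ctrl.tcp_to_tips)
ims=[]
for c in ['top','side']:
    p=ctrl.read_camera(c); cv2.imwrite(f'pics/{c}0.png',p['frame'])
    print(c,np.round(-np.array(p['R']).T@p['t'],3),p['fx'])
    for l in ['fixture','stop','carrier','carrier_grip','knob_grip','shoe','tape','tub','ink']:
        for r in ctrl.outline_of(p,l)[:2]:
            v,u=np.nonzero(r['pixels']); print(l,round(r['p'],2),r['rect'],u.mean().round(1),v.mean().round(1))
E
```

```text
{'clock': 0.0, 'joints': [-1.14, 0.239, -0.014, 1.319, 0.0, 1.571], 'joint_velocities': [0.001, -0.001, 0.0, 0.001, -0.0, -0.001], 'joint_torque': [0.001, -53.879, 34.644, 0.018, 0.0, 0.0], 'tool_pos': [0.219, -0.477, 0.229], 'orientation': [-3.14, -0.0, 0.431], 'force': [-0.477, -0.127, -0.472], 'wrist_torque': [-0.057, -0.043, -0.01], 'finger_gap': 0.086} 0.022
top [0.382 0.024 1.328] 413.32186346070836
fixture 0.73 [220.1, 137.2, 288.9, 211.6] 244.7 169.0
stop 0.59 [236.9, 135.8, 253.9, 143.0] 245.4 141.0
carrier 0.83 [151.3, 240.6, 214.8, 284.8] 182.0 261.4
carrier 0.76 [309.0, 206.8, 368.1, 244.8] 336.8 225.5
carrier_grip 0.91 [119.0, 96.0, 183.9, 150.3] 150.2 122.6
carrier_grip 0.75 [307.0, 209.2, 366.4, 246.3] 336.8 225.5
tape 0.82 [283.5, 131.0, 312.2, 156.4] 294.5 144.4
tub 0.63 [181.0, 153.4, 210.3, 183.0] 196.4 167.0
ink 0.72 [204.7, 194.0, 223.3, 210.7] 212.6 200.9
side [0.29  1.038 0.921] 383.5399572448867
fixture 0.9 [195.2, 171.7, 266.8, 232.3] 222.3 207.9
carrier 0.94 [271.4, 154.5, 297.8, 186.8] 283.4 172.5
carrier 0.86 [223.8, 189.5, 264.4, 213.9] 245.0 203.9
carrier_grip 0.92 [129.8, 256.7, 178.9, 304.8] 155.0 278.4
carrier_grip 0.74 [273.4, 154.2, 297.3, 188.7] 283.1 173.1
knob_grip 0.69 [209.9, 171.8, 221.8, 188.8] 215.9 179.7
tape 0.2 [213.6, 323.8, 286.8, 350.4] 233.3 334.7
tub 0.98 [201.2, 225.2, 230.2, 256.8] 214.6 239.9
ink 0.66 [239.9, 212.0, 262.1, 247.5] 250.1 229.4
```

View pics/top0.png

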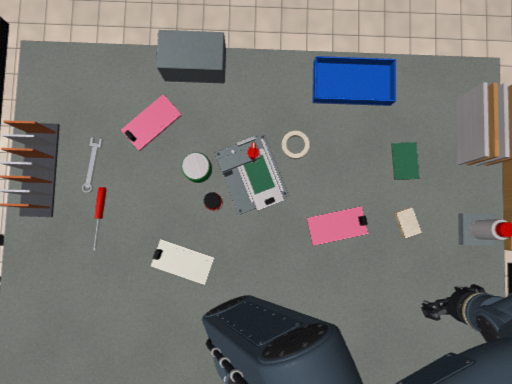

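View pics/side0.png

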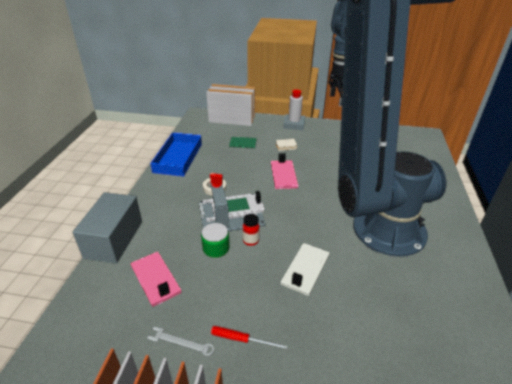

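```bash
python3 - <<'E'
from h import *
p=ctrl.read_camera('top'); f=p['frame']
cv2.imwrite('pics/crop1.png',cv2.resize(f[125:225,205:315],None,fx=6,fy=6,interpolation=cv2.INTER_CUBIC)[:600,:])
hsv=cv2.cvtColor(f,cv2.COLOR_BGR2HSV)
m=np.zeros(f.shape[:2],bool); m[135:170,240:270]=1
r=m&(hsv[...,1]>150)&((hsv[...,0]<8)|(hsv[...,0]>172))&(hsv[...,2]>90)
v,u=np.nonzero(r); print('knob px',u.mean(),v.mean(),len(u)); K=onz(p,u.mean(),v.mean(),.165); print('knob',K)
m[:]=0; m[190:212,258:285]=1
r=m&(f.max(2)<60); v,u=np.nonzero(r); print('grip px',u.mean(),v.mean(),len(u)); G=onz(p,u.mean(),v.mean(),.068);print('grip',G)
d=K-G; print(np.degrees(np.arctan2(d[1],d[0])),np.hypot(*d[:2]))
for z in (0,.026): print(onz(p,245,141,z))
E
```

```text
knob px 252.61061946902655 151.39823008849558 113
knob [0.60059005 0.02175042 0.165     ]
grip px 269.5 200.5 38
grip [ 0.46854528 -0.03467349  0.068     ]
23.137449792102462 0.14359484127134178
[0.66511889 0.04735865 0.        ]
[0.65957411 0.04689176 0.026     ]
```

View pics/crop1.png

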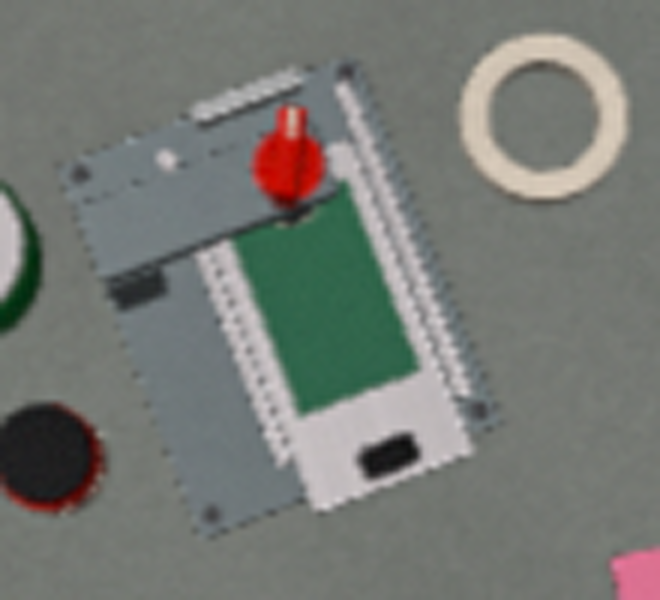

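```bash
python3 -m crank '0.04 0.025 0 0 0 0 1; 0.08 0.07 0 0 0 0 1; 0.1 0.115 0 0 0 0 1; 0.12 0.16 0 0 0 0 1; 0.14 0.205 0 0 0 0 1'; python3 -m crank '0.02 0.045 0 0 0 0 1; 0.04 0.09 0 0 0 0 1; 0.06 0.135 0 0 0 -1 1; 0.068 0.18 0 0 0 -2 1; 0.068 0.22 0 0 0 -3 1';python3 - <<'E'
from h import *
o=ctrl.get_obs(); print({k:np.round(o[k],3).tolist() for k in ['tool_pos','orientation','joints','force']})
p=ctrl.read_camera('wrist'); cv2.imwrite('pics/w1.png',p['frame'])
print(np.round(-np.array(p['R']).T@p['t'],3))
for l in ['fixture','stop','carrier','carrier_grip','knob_grip','shoe']:
        for r in ctrl.outline_of(p,l)[:2]:
            v,u=np.nonzero(r['pixels']); print(l,round(r['p'],2),r['rect'],u.mean().round(1),v.mean().round(1))
E
```

```text
clock: 1.55
tool_pos: [0.3567, -0.2772, 0.2299]
orientation: [3.142, -0.0, 0.43]
force: [1.3, 0.3, 0.3]
finger_gap: 0.0126
clock: 2.05
tool_pos: [0.4249, -0.0567, 0.2299]
orientation: [-3.142, -0.001, 0.379]
force: [-0.0, -1.5, 0.8]
finger_gap: -0.0001
{'tool_pos': [0.425, -0.057, 0.23], 'orientation': [-3.142, -0.001, 0.379], 'joints': [-0.133, 0.073, -0.217, 1.281, 0.0, 2.63], 'force': [-0.012, -1.531, 0.822]}
[ 0.492 -0.03   0.374]
fixture 0.57 [139.6, 0.8, 310.2, 129.0] 203.5 61.0
carrier 0.95 [0.0, 168.1, 63.6, 265.2] 24.3 216.5
carrier 0.82 [309.8, 197.2, 481.2, 285.0] 394.1 240.9
carrier_grip 0.96 [198.1, 0.0, 291.5, 135.2] 244.7 65.7
carrier_grip 0.89 [312.1, 195.2, 480.9, 282.3] 394.1 241.1
```

View pics/w1.png

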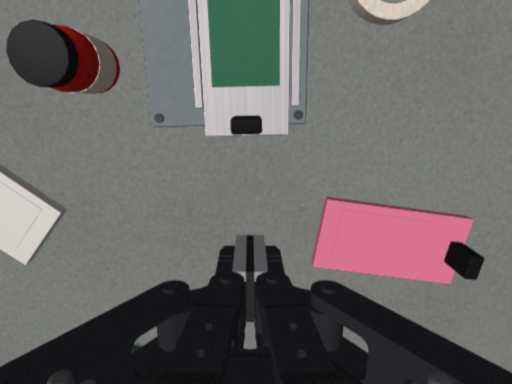

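```bash
python3 - <<'E'
from h import *
p=ctrl.read_camera('wrist')
print('G',onz(p,246,123,.068)); 
for a,b in [((192,0),(198,108)),((300,0),(295,105))]:
    A=onz(p,*a,.024);B=onz(p,*b,.024);d=A-B;print(A,B,np.degrees(np.arctan2(d[1],d[0])))
f=p['frame']; m=np.zeros(f.shape[:2],bool); m[110:140,225:268]=1
v,u=np.nonzero(m&(f.max(2)<50)); print(u.mean(),v.mean(),u.min(),u.max(),v.min(),v.max(),onz(p,u.mean(),v.mean(),.063))
E
```

```text
G [ 0.47089917 -0.03808541  0.068     ]
[0.55743252 0.0524332  0.024     ] [0.46380359 0.01417952 0.024     ] 22.223301721493414
[ 0.59590993 -0.0449693   0.024     ] [ 0.5043213  -0.08013767  0.024     ] 21.005885817660598
243.10169491525423 122.64194915254237 229 258 114 131 [ 0.4698655  -0.03547132  0.063     ]
```

```bash
python3 -m crank '0.004 0.003 -0.04 0 0 0 1; 0.004 0.003 -0.085 0 0 0 1; 0.004 0.003 -0.13 0 0 0 1; 0.004 0.003 -0.17 0 0 0 1; 0.004 0.003 -0.17 0 0 0 1'; python3 -m crank '0.0047 0.0018 0 0 0 0 1; 0.0093 0.0037 0 0 0 0 1; 0.014 0.0055 0 0 0 0 1; 0.0186 0.0074 0 0 0 0 1; 0.0214 0.0085 0 0 0 0 1'
```

```text
clock: 2.95
tool_pos: [0.4246, -0.0565, 0.0562]
orientation: [-3.138, 0.007, 0.376]
force: [-0.2, 0.3, 1.1]
finger_gap: 0.0
clock: 3.45
tool_pos: [0.4507, -0.0472, 0.0607]
orientation: [3.141, -0.002, 0.379]
force: [0.9, 0.3, -1.0]
finger_gap: -0.0003
```

```bash
for i in 1; do :; done; python3 -m crank '0.002 0.002 0 0 0 0 1; 0.0037 0.003 0 0 0 0 1; 0.0056 0.004 0 0 0 0 1; 0.0074 0.005 0 0 0 0 1; 0.0093 0.0055 0 0 0 0 1';  python3 -m crank '0.0019 0.0007 0 0 0 0 1; 0.0037 0.0015 0 0 0 0 1; 0.0056 0.0022 0 0 0 0 1; 0.0074 0.003 0 0 0 0 1; 0.0093 0.0037 0 0 0 0 1'
```

```text
clock: 3.95
tool_pos: [0.4589, -0.0418, 0.0598]
orientation: [-3.141, 0.0, 0.378]
force: [-0.5, -1.4, 0.8]
finger_gap: -0.0001
clock: 4.45
tool_pos: [0.4683, -0.0381, 0.0599]
orientation: [-3.141, 0.0, 0.378]
force: [-0.2, 0.0, 0.3]
finger_gap: -0.0003
```

```bash
python3 - <<'E'
from h import *
p=ctrl.read_camera('wrist'); cv2.imwrite('pics/w2.png',p['frame'])
E
```

```text
(no output)
```

View pics/w2.png

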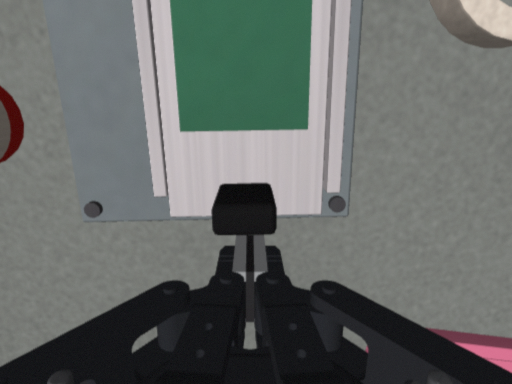

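```bash
python3 - <<'E'
from h import *
p=ctrl.read_camera('wrist')
c=np.array([.930,.368]); 
for n,u,v,z in [('blockfront',245,184,.026),('blocktopback',245,234,.068),('blocktopfront',245,208,.068),('carrier end',245,216,.026),('base end',130,220,.012)]:
    X=onz(p,u,v,z); print(n,X[:2].round(4),(X[:2]@c).round(4))
print('tcp',np.array(ctrl.get_obs()['tool_pos'])[:2]@c, 'knob',np.array([.6006,.0218])@c,'G0',np.array([.4705,-.0375])@c)
E
python3 -m crank '0.0019 0.0007 0 0 0 0 1; 0.0037 0.0015 0 0 0 0 1; 0.0056 0.0022 0 0 0 0 1; 0.0074 0.003 0 0 0 0 1; 0.0093 0.0037 0 0 0 0 1'
```

```text
blockfront [ 0.4916 -0.0263] 0.4476
blocktopback [ 0.4798 -0.0315] 0.4347
blocktopfront [ 0.4916 -0.0269] 0.4473
carrier end [ 0.4734 -0.0334] 0.4279
base end [0.4388 0.0325] 0.42
tcp 0.42175044742746226 knob 0.5665804 G0 0.423765
clock: 5.05
tool_pos: [0.4776, -0.0344, 0.0599]
orientation: [-3.141, 0.0, 0.378]
force: [0.1, 0.2, 1.4]
finger_gap: 0.0001
```

```bash
python3 -m crank '0.0009 0.0004 0 0 0 0 1; 0.0019 0.0007 0 0 0 0 1; 0.0028 0.0011 0 0 0 0 1; 0.0037 0.0015 0 0 0 0 1; 0.0046 0.0018 0 0 0 0 1'
```

```text
clock: 5.55
tool_pos: [0.4821, -0.0326, 0.0599]
orientation: [-3.141, -0.0, 0.378]
force: [-0.5, 0.4, -0.0]
finger_gap: 0.0003
```

```bash
python3 -m crank '0.0006 0.0002 0 0 0 0 1; 0.0011 0.0004 0 0 0 0 1; 0.0017 0.0007 0 0 0 0 1'
```

```text
clock: 5.85
tool_pos: [0.4838, -0.032, 0.0599]
orientation: [-3.141, 0.0, 0.378]
force: [-0.9, 0.3, 0.0]
finger_gap: -0.0002
```

```bash
python3 -m crank '0.0005 0.0002 0 0 0 0 1; 0.0009 0.0004 0 0 0 0 1'
```

```text
clock: 6.05
tool_pos: [0.4843, -0.0317, 0.0598]
orientation: [3.142, 0.001, 0.378]
force: [-2.8, -2.1, 0.9]
finger_gap: -0.0002
```

```bash
python3 -m crank '0.0005 0.0002 0 0 0 0 1; 0.0009 0.0004 0 0 0 0 1'
```

```text
clock: 6.25
tool_pos: [0.4844, -0.0316, 0.0598]
orientation: [3.141, 0.002, 0.378]
force: [-6.9, -5.6, 5.3]
finger_gap: -0.0002
```

```bash
python3 -m crank '0.0005 0.0002 0 0 0 0 1; 0.0009 0.0004 0 0 0 0 1'
```

```text
clock: 6.45
tool_pos: [0.4844, -0.0316, 0.0597]
orientation: [3.141, 0.004, 0.378]
force: [-9.9, -6.6, 7.6]
finger_gap: -0.0002
```

```bash
python3 -m crank '-0.014 -0.0055 0 0 0 0 1; -0.028 -0.011 0 0 0 0 1; -0.028 -0.011 0.05 0 0 0 0.8; -0.028 -0.011 0.1 0 0 0 0.4; -0.028 -0.011 0.15 0 0 0 0'; python3 -m crank '0 0 0.05 0 0 0 0; 0.03 0.012 0.05 0 0 0 0; 0.06 0.024 0.05 0 0 0 0; 0.075 0.03 0.05 0 0 0 0; 0.075 0.03 0.05 0 0 0 0'; python3 - <<'E'
from h import *
p=ctrl.read_camera('wrist'); cv2.imwrite('pics/w3.png',p['frame'])
print(np.round(-np.array(p['R']).T@p['t'],4), proj(p,[.6065,.0158,.171]),proj(p,[.6065,.0158,.133]))
for l in ['knob_grip','shoe','carrier','stop']:
        for r in ctrl.outline_of(p,l)[:2]:
            v,u=np.nonzero(r['pixels']); print(l,round(r['p'],2),r['rect'],u.mean().round(1),v.mean().round(1))
E
```

```text
clock: 6.95
tool_pos: [0.4576, -0.0419, 0.2117]
orientation: [-3.141, -0.0, 0.378]
force: [2.0, -0.3, -0.6]
finger_gap: 0.0433
clock: 7.45
tool_pos: [0.5348, -0.0112, 0.2593]
orientation: [-3.141, -0.0, 0.379]
force: [0.7, -0.7, 0.2]
finger_gap: 0.0856
[0.6017 0.0153 0.4034] (np.float64(251.31253799688517), np.float64(93.27483562945652)) (np.float64(251.0499752308791), np.float64(94.26686564976293))
knob_grip 0.88 [220.6, 59.1, 267.2, 122.0] 244.5 91.9
knob_grip 0.39 [203.4, 40.9, 288.3, 207.9] 250.0 131.1
shoe 0.49 [118.8, 31.2, 301.2, 217.5] 210.6 115.3
carrier 0.77 [201.7, 39.5, 289.7, 207.6] 249.8 130.9
carrier 0.68 [0.0, 220.9, 90.5, 316.1] 35.8 274.2
stop 0.96 [215.6, 28.2, 271.9, 43.3] 245.3 36.4
```

View pics/w3.png

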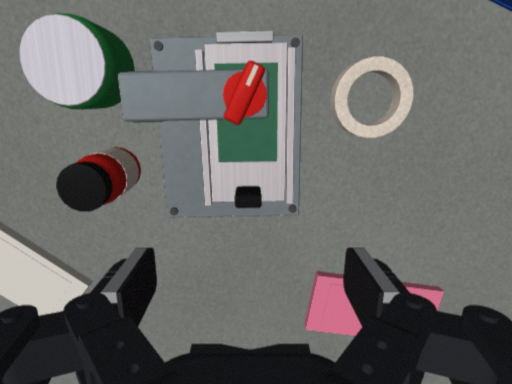

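```bash
python3 - <<'E'
from h import *
p=ctrl.read_camera('wrist'); f=p['frame']; hsv=cv2.cvtColor(f,cv2.COLOR_BGR2HSV)
m=np.zeros(f.shape[:2],bool); m[50:135,210:280]=1
r=m&(hsv[...,1]>140)&((hsv[...,0]<8)|(hsv[...,0]>172))&(hsv[...,2]>60)
v,u=np.nonzero(r); print(len(u),u.min(),u.max(),v.min(),v.max())
print('collar',onz(p,246,93,.13)); 
A=onz(p,258,63,.171);B=onz(p,236,122,.171)
print(A,B,(A+B)/2,np.linalg.norm(A-B),np.degrees(np.arctan2(*(A-B)[1::-1])))
cv2.imwrite('pics/k.png',cv2.resize(f[45:145,190:300],None,fx=6,fy=6,interpolation=cv2.INTER_CUBIC))
E
```

```text
1807 223 265 57 120
collar [0.60374305 0.01894422 0.13      ]
[0.62420895 0.01776243 0.171     ] [0.58210663 0.01768482 0.171     ] [0.60315779 0.01772363 0.171     ] 0.042102389552957975 0.10560566288027694
```

View pics/k.png

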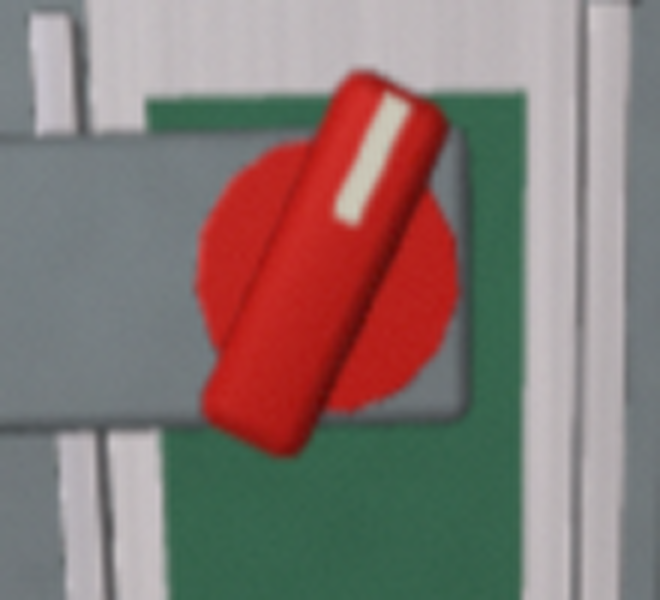

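```bash
python3 -m crank '0 0 0 0 0 8.4 0; 0 0 0 0 0 16.8 0; 0 0 0 0 0 25.2 0; 0 0 0 0 0 33.6 0; 0 0 0 0 0 42 0' >/dev/null
python3 -m crank '0 0 0 0 0 8.4 0; 0 0 0 0 0 16.8 0; 0 0 0 0 0 25.2 0; 0 0 0 0 0 33.6 0; 0 0 0 0 0 42 0' >/dev/null
python3 -m crank '0 0 0 0 0 8.4 0; 0 0 0 0 0 16.8 0; 0 0 0 0 0 25.2 0; 0 0 0 0 0 33.6 0; 0 0 0 0 0 42 0'
python3 -c "
from h import *
print(np.round(ctrl.get_obs()['joints'],3))"
```

```text
clock: 9.25
tool_pos: [0.5329, -0.0121, 0.2602]
orientation: [3.142, 0.0, 2.583]
force: [0.1, -0.4, -0.1]
finger_gap: 0.0852
[-0.023  0.244  0.072  1.398 -0.     0.536]
```

```bash
python3 -m crank '0 0 0 0 0 8.4 0; 0 0 0 0 0 16.8 0; 0 0 0 0 0 25.2 0; 0 0 0 0 0 33.6 0; 0 0 0 0 0 42 0' >/dev/null
python3 -m crank '0 0 0 0 0 8.4 0; 0 0 0 0 0 16.8 0; 0 0 0 0 0 25.2 0; 0 0 0 0 0 33.6 0; 0 0 0 0 0 42 0' >/dev/null
python3 -m crank '0 0 0 0 0 8.4 0; 0 0 0 0 0 16.8 0; 0 0 0 0 0 25.2 0; 0 0 0 0 0 33.6 0; 0 0 0 0 0 42 0' >/dev/null
python3 -m crank '0 0 0 0 0 8.4 0; 0 0 0 0 0 16.8 0; 0 0 0 0 0 25.2 0; 0 0 0 0 0 33.6 0; 0 0 0 0 0 42 0' >/dev/null
python3 -m crank '0.01 0 0 0 0 8.4 0; 0.02 0.01 0 0 0 16.8 0; 0.04 0.02 0 0 0 25.2 0; 0.06 0.025 0 0 0 33.6 0; 0.072 0.03 0 0 0 41 0'
python3 - <<'E'
from h import *
print(np.round(ctrl.get_obs()['joints'],3),np.round(ctrl.get_obs()['tool_pos'],4))
p=ctrl.read_camera('wrist'); cv2.imwrite('pics/w4.png',p['frame'])
for z in (.171,.155,.133): print(proj(p,[.605,.018,z]))
E
```

```text
clock: 11.75
tool_pos: [0.6062, 0.0182, 0.26]
orientation: [-3.141, -0.001, -0.052]
force: [0.2, -0.4, 0.1]
finger_gap: 0.0853
[ 0.03   0.375  0.26   1.455  0.    -3.059] [0.6062 0.0182 0.26  ]
(np.float64(249.91787370550458), np.float64(199.99417097612522))
(np.float64(249.89328908198658), np.float64(194.10522270325728))
(np.float64(249.8638774408746), np.float64(187.0600209330529))
```

View pics/w4.png

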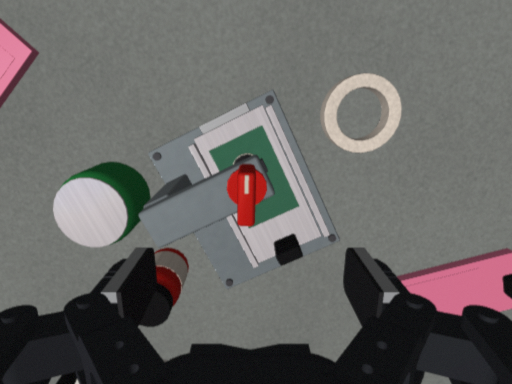

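```bash
python3 -m crank '0.001 0.001 -0.025 0 0 0 0; 0.001 0.001 -0.05 0 0 0 0; 0.001 0.001 -0.075 0 0 0 0.2; 0.001 0.001 -0.1 0 0 0 0.4;0.001 0.001 -0.1 0 0 0 0.5'; python3 -m crank '0 0 0 0 0 0 1; 0 0 0 0 0 0 1; 0 0 0 0 0 0 1;0 0 0 0 0 0 1;0 0 0 0 0 0 1'; python3 -c "
from h import *
o=ctrl.get_obs()
print(o['wrist_torque'],o['force'])"
```

```text
clock: 12.3
tool_pos: [0.6038, 0.0188, 0.1571]
orientation: [3.141, 0.005, -0.06]
force: [-0.2, 0.0, 0.2]
finger_gap: 0.044
clock: 12.8
tool_pos: [0.6071, 0.0206, 0.162]
orientation: [-3.139, -0.003, -0.058]
force: [-1.4, 6.8, 2.3]
finger_gap: 0.012
[ 1.31903208  0.3035298  -0.19703764] [-1.38270303  6.84436109  2.25899323]
```

```bash
cat > s.py <<'E'
from h import *
import sys
o=ctrl.get_obs(); print({k:np.round(o[k],2).tolist() for k in ['wrist_torque','force','joints']})
E
python3 -m crank '0 0.0015 0 0 0 0 1; 0 0.0015 0 0 0 -6 1; 0 0.0015 0 0 0 -12 1; 0 0.0015 0 0 0 -18 1; 0 0.0015 0 0 0 -24 1'; python3 s.py;  python3 -m crank '0 0 0 0 0 -6 1; 0 0 0 0 0 -12 1; 0 0 0 0 0 -18 1; 0 0 0 0 0 -24 1; 0 0 0 0 0 -30 1'; python3 s.py
```

```text
clock: 13.3
tool_pos: [0.6068, 0.0199, 0.1619]
orientation: [3.141, -0.003, -0.482]
force: [-2.9, -4.2, 7.2]
finger_gap: 0.012
{'wrist_torque': [-0.91, 0.81, 0.2], 'force': [-2.85, -4.16, 7.16], 'joints': [0.03, 0.4, 0.05, 1.22, -0.0, -2.63]}
clock: 13.8
tool_pos: [0.6059, 0.019, 0.1619]
orientation: [3.14, -0.003, -1.006]
force: [-7.7, -8.1, 10.5]
finger_gap: 0.0117
{'wrist_torque': [-1.75, 1.68, 0.22], 'force': [-7.73, -8.07, 10.46], 'joints': [0.03, 0.4, 0.05, 1.22, -0.0, -2.1]}
```

```bash
python3 -m crank '-0.0015 -0.0015 0.001 0 0 -6 1; -0.0015 -0.0015 0.001 0 0 -12 1; -0.0015 -0.0015 0.001 0 0 -18 1; -0.0015 -0.0015 0.001 0 0 -24 1; -0.0015 -0.0015 0.001 0 0 -24 1'; python3 s.py; python3 - <<'E'
from h import *
p=ctrl.read_camera('wrist'); cv2.imwrite('pics/w5.png',p['frame'])
for l in ['tab','tab_tip','shoe']:
    for r in ctrl.outline_of(p,l)[:2]: print(l,round(r['p'],2),r['rect'])
c=np.array([.606,.019]);n=np.array([-.368,.93])
for z in (.04,.06,.08): print(z,[np.round(proj(p,[*(c-n*k),z])) for k in (.017,.04)])
E
```

```text
clock: 14.3
tool_pos: [0.6047, 0.0185, 0.162]
orientation: [-3.141, -0.001, -1.422]
force: [-3.4, -2.9, 4.3]
finger_gap: 0.0122
{'wrist_torque': [-0.74, 1.04, -0.09], 'force': [-3.42, -2.91, 4.26], 'joints': [0.03, 0.4, 0.05, 1.22, -0.0, -1.69]}
tab_tip 0.65 [226.9, 300.8, 253.8, 349.2]
shoe 0.85 [231.7, 173.2, 266.3, 192.3]
0.04 [array([244., 169.]), array([238., 142.])]
0.06 [array([244., 174.]), array([237., 145.])]
0.08 [array([243., 180.]), array([236., 149.])]
```

View pics/w5.png

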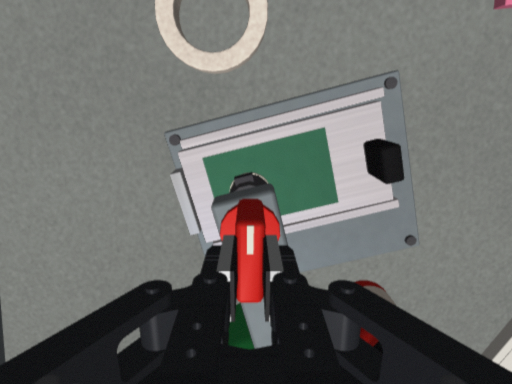

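```bash
cat > y.py <<'E'
from h import *
o=ctrl.get_obs(); print({k:np.round(o[k],2).tolist() for k in ['wrist_torque','force','tool_pos']},o['joints'][5])
c=np.array([.606,.019]);n=np.array([-.368,.93])
for cam in ('wrist','top'):
    p=ctrl.read_camera(cam); h=cv2.cvtColor(p['frame'],cv2.COLOR_BGR2HSV)
    m=cv2.inRange(h,(20,130,90),(36,255,255)); v,u=np.nonzero(m)
    print(cam,len(u),(u.mean(),v.mean()) if len(u) else '', 'tab out would be',np.round(proj(p,[*(c-n*.03),.06])))
    cv2.imwrite(f'pics/y_{cam}.png',p['frame'])
E
python3 y.py; python3 -m crank '0 0 0 0 0 -6 1; 0 0 0 0 0 -12 1; 0 0 0 0 0 -18 1; 0 0 0 0 0 -24 1; 0 0 0 0 0 -30 1'; python3 y.py
```

```text
{'wrist_torque': [-0.75, 1.09, -0.09], 'force': [-4.47, -4.24, 4.52], 'tool_pos': [0.6, 0.02, 0.16]} -1.6937305903351902
wrist 0  tab out would be [240. 158.]
top 0  tab out would be [262. 153.]
clock: 15.1
tool_pos: [0.6035, 0.0187, 0.1619]
orientation: [3.14, -0.001, -1.944]
force: [-9.8, -3.5, 8.9]
finger_gap: 0.0115
{'wrist_torque': [-0.51, 2.25, 0.15], 'force': [-9.79, -3.52, 8.91], 'tool_pos': [0.6, 0.02, 0.16]} -1.1661566574858284
wrist 0  tab out would be [221. 168.]
top 0  tab out would be [262. 153.]
```

```bash
python3 -m crank '-0.001 0 0.001 0 0 -5 1; -0.002 0 0.001 0 0 -10 1; -0.002 0 0.001 0 0 -15 1; -0.002 0 0.001 0 0 -20 1'; python3 y.py;  python3 -m crank '0 0 0 0 0 -5 1; 0 0 0 0 0 -10 1; 0 0 0 0 0 -15 1'; python3 y.py
```

```text
clock: 15.6
tool_pos: [0.6025, 0.0192, 0.162]
orientation: [3.141, -0.001, -2.292]
force: [-2.9, -0.1, -1.5]
finger_gap: 0.0115
{'wrist_torque': [0.02, 0.8, 0.14], 'force': [-2.93, -0.12, -1.47], 'tool_pos': [0.6, 0.02, 0.16]} -0.8176350638126509
wrist 0  tab out would be [213. 179.]
top 0  tab out would be [262. 153.]
clock: 16.0
tool_pos: [0.6021, 0.0197, 0.162]
orientation: [3.14, -0.001, -2.552]
force: [-5.6, 1.8, -0.1]
finger_gap: 0.012
{'wrist_torque': [0.47, 1.3, 0.21], 'force': [-5.58, 1.77, -0.09], 'tool_pos': [0.6, 0.02, 0.16]} -0.5574903024769728
wrist 0  tab out would be [210. 189.]
top 0  tab out would be [262. 153.]
```

View pics/y_wrist.png

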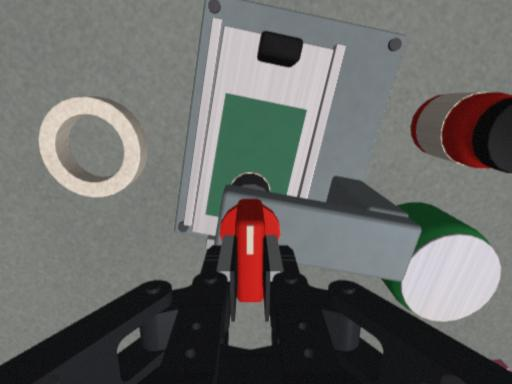

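```bash
python3 -m crank '-0.0008 0 0 0 0 -5 1; -0.0008 0 0 0 0 -10 1; -0.0008 0 0 0 0 -15 1;-0.0008 0 0 0 0 -15 1'; python3 y.py;  python3 -m crank '0 0 0 0 0 -5 1; 0 0 0 0 0 -10 1; 0 0 0 0 0 -15 1;0 0 0 0 0 -15 1'; python3 y.py
```

```text
clock: 16.5
tool_pos: [0.6018, 0.0203, 0.162]
orientation: [3.14, 0.0, -2.813]
force: [-3.8, 3.8, -0.6]
finger_gap: 0.0121
{'wrist_torque': [1.03, 0.81, -0.12], 'force': [-3.84, 3.76, -0.56], 'tool_pos': [0.6, 0.02, 0.16]} -0.29606207045570465
wrist 0  tab out would be [210. 199.]
top 0  tab out would be [262. 153.]
clock: 17.0
tool_pos: [0.6017, 0.0209, 0.162]
orientation: [3.139, -0.001, -3.074]
force: [-3.9, 6.0, -1.1]
finger_gap: 0.0117
{'wrist_torque': [1.56, 0.9, -0.02], 'force': [-3.94, 6.0, -1.1], 'tool_pos': [0.6, 0.02, 0.16]} -0.03429255853030431
wrist 0  tab out would be [212. 209.]
top 0  tab out would be [262. 153.]
```

```bash
python3 -m crank '-0.0005 0.001 0 0 0 -5 1; -0.0005 0.001 0 0 0 -10 1; -0.0005 0.001 0 0 0 -15 1;-0.0005 0.001 0 0 0 -15 1'; python3 y.py;  python3 -m crank '0 0 0 0 0 -5 1; 0 0 0 0 0 -10 1; 0 0 0 0 0 -15 1;0 0 0 0 0 -15 1'; python3 y.py
```

```text
clock: 17.5
tool_pos: [0.6017, 0.0216, 0.162]
orientation: [3.139, -0.0, 2.947]
force: [-0.6, 4.9, -1.9]
finger_gap: 0.0117
{'wrist_torque': [1.39, 0.45, -0.06], 'force': [-0.55, 4.91, -1.89], 'tool_pos': [0.6, 0.02, 0.16]} 0.2291480415915744
wrist 0  tab out would be [217. 217.]
top 0  tab out would be [262. 153.]
clock: 18.0
tool_pos: [0.6019, 0.0222, 0.162]
orientation: [3.138, -0.001, 2.686]
force: [-1.6, 8.8, -2.7]
finger_gap: 0.012
{'wrist_torque': [1.92, 0.18, -0.06], 'force': [-1.64, 8.79, -2.67], 'tool_pos': [0.6, 0.02, 0.16]} 0.49093902358442665
wrist 0  tab out would be [224. 224.]
top 0  tab out would be [262. 153.]
```

```bash
python3 -m crank '0 0.001 0 0 0 0 0.5; 0 0.001 0 0 0 0 0; 0 0.001 0 0 0 0 0; 0 0.001 0.03 0 0 0 0; 0 0 0.06 0 0 0 0'
python3 y.py
for i in 1; do
python3 -m crank '0 0 0 0 0 8.5 0; 0 0 0 0 0 17 0; 0 0 0 0 0 25.5 0; 0 0 0 0 0 34 0; 0 0 0 0 0 42.5 0' >/dev/null
python3 -m crank '0 0 0 0 0 8.5 0; 0 0 0 0 0 17 0; 0 0 0 0 0 25.5 0; 0 0 0 0 0 34 0; 0 0 0 0 0 42.5 0' >/dev/null
python3 -m crank '0 0 0 0 0 8.5 0; 0 0 0 0 0 17 0; 0 0 0 0 0 25.5 0; 0 0 0 0 0 34 0; 0 0 0 0 0 42.5 0' >/dev/null
python3 -m crank '0 0 0 0 0 8.5 0; 0 0 0 0 0 17 0; 0 0 0 0 0 25.5 0; 0 0 0 0 0 34 0; 0 0 0 0 0 42.5 0' >/dev/null
done
python3 -m crank '0 0 0 0 0 5 0; 0 0 0 0 0 10 0; 0 0 0 0 0 10 0'; python3 y.py
```

```text
clock: 18.6
tool_pos: [0.6013, 0.02, 0.2222]
orientation: [-3.141, -0.001, 2.683]
force: [0.7, -0.8, 0.5]
finger_gap: 0.0826
{'wrist_torque': [-0.03, 0.01, -0.02], 'force': [0.71, -0.82, 0.52], 'tool_pos': [0.6, 0.02, 0.22]} 0.4916754990352218
wrist 0  tab out would be [231. 202.]
top 0  tab out would be [262. 153.]
clock: 21.0
tool_pos: [0.6017, 0.02, 0.2216]
orientation: [-3.142, -0.0, -0.457]
force: [0.2, -0.6, -0.7]
finger_gap: 0.0855
{'wrist_torque': [0.07, 0.01, 0.0], 'force': [0.19, -0.59, -0.7], 'tool_pos': [0.6, 0.02, 0.22]} -2.650831912025932
wrist 0  tab out would be [270. 150.]
top 0  tab out would be [262. 153.]
```

View pics/y_wrist.png

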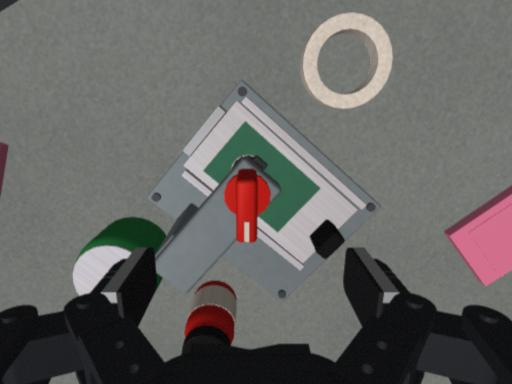

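```bash
python3 -m crank '0.003 0.001 -0.03 0 0 0 0.2; 0.003 0.001 -0.06 0 0 0 0.5; 0.003 0.001 -0.06 0 0 0 1; 0.003 0.001 -0.06 0 0 0 1; 0.003 0.001 -0.06 0 0 0 1'; python3 -m crank '0 0 0 0 0 0 1; 0 0 0 0 0 0 1';python3 y.py
```

```text
clock: 21.6
tool_pos: [0.6053, 0.021, 0.1635]
orientation: [-3.141, -0.002, -0.46]
force: [-4.6, -7.9, 11.8]
finger_gap: 0.0126
clock: 21.8
tool_pos: [0.6053, 0.0209, 0.1636]
orientation: [-3.141, -0.002, -0.46]
force: [-3.3, -2.2, 7.0]
finger_gap: 0.0117
{'wrist_torque': [-0.53, 0.52, 0.0], 'force': [-3.33, -2.17, 7.01], 'tool_pos': [0.61, 0.02, 0.16]} -2.6470035998016717
wrist 0  tab out would be [277. 164.]
top 0  tab out would be [262. 153.]
```

```bash
python3 -m crank '0 0 0.001 0 0 -5 1; 0 0 0.001 0 0 -10 1; 0 0 0.001 0 0 -15 1'; python3 y.py;  python3 -m crank '0 0 0 0 0 -4 1; 0 0 0 0 0 -8 1; 0 0 0 0 0 -12 1'; python3 y.py
```

```text
clock: 22.2
tool_pos: [0.6051, 0.0207, 0.1637]
orientation: [-3.141, -0.002, -0.725]
force: [-1.0, -4.0, -0.1]
finger_gap: 0.0116
{'wrist_torque': [-0.76, 0.14, 0.21], 'force': [-1.05, -4.02, -0.12], 'tool_pos': [0.61, 0.02, 0.16]} -2.381865930371503
wrist 0  tab out would be [268. 158.]
top 0  tab out would be [262. 153.]
clock: 22.6
tool_pos: [0.605, 0.0206, 0.1637]
orientation: [-3.141, -0.002, -0.931]
force: [-0.7, -4.1, 2.3]
finger_gap: 0.0117
{'wrist_torque': [-1.07, 0.24, 0.23], 'force': [-0.68, -4.15, 2.32], 'tool_pos': [0.6, 0.02, 0.16]} -2.1760999601642124
wrist 0  tab out would be [260. 155.]
top 0  tab out would be [262. 153.]
```

Knob about 4.44 rad in total; no tab yet. I go on in small steps.

```bash
python3 -m crank '0 0 0 0 0 -4 1; 0 0 0 0 0 -8 1; 0 0 0 0 0 -12 1'; python3 y.py
```

```text
clock: 23.0
tool_pos: [0.6048, 0.0205, 0.1637]
orientation: [-3.141, -0.002, -1.14]
force: [-1.9, -6.0, 2.5]
finger_gap: 0.0113
{'wrist_torque': [-1.14, 0.38, 0.26], 'force': [-1.91, -6.0, 2.46], 'tool_pos': [0.6, 0.02, 0.16]} -1.9666479013750497
wrist 0  tab out would be [252. 154.]
top 0  tab out would be [262. 153.]
```

```bash
python3 -m crank '0 -0.0005 0 0 0 -4 1; 0 -0.0005 0 0 0 -8 1; 0 -0.0005 0 0 0 -12 1'; python3 y.py
```

```text
clock: 23.4
tool_pos: [0.6046, 0.0204, 0.1637]
orientation: [-3.141, -0.001, -1.35]
force: [-2.6, -4.4, 3.3]
finger_gap: 0.012
{'wrist_torque': [-0.7, 0.53, 0.21], 'force': [-2.62, -4.36, 3.29], 'tool_pos': [0.6, 0.02, 0.16]} -1.758054797687115
wrist 0  tab out would be [243. 155.]
top 0  tab out would be [262. 153.]
```

```bash
python3 - <<'E'
import cv2,numpy as np
f=cv2.imread('pics/y_wrist.png'); h=cv2.cvtColor(f,cv2.COLOR_BGR2HSV); print(h[130:200:7,222:268:9].tolist())
E
python3 -m crank '0 -0.0005 0 0 0 -4 1; 0 -0.0005 0 0 0 -8 1; 0 -0.0005 0 0 0 -10 1'; python3 y.py
```

```text
[[[171, 9, 196], [167, 9, 199], [173, 10, 203], [165, 3, 159], [170, 7, 103], [169, 11, 183]], [[165, 8, 133], [167, 9, 200], [169, 10, 200], [169, 10, 200], [171, 9, 207], [169, 10, 208]], [[167, 9, 206], [171, 9, 209], [165, 10, 206], [74, 23, 143], [75, 108, 111], [75, 113, 108]], [[75, 117, 109], [75, 119, 107], [74, 115, 109], [74, 115, 111], [74, 114, 110], [75, 116, 108]], [[76, 117, 109], [75, 117, 109], [76, 119, 109], [75, 114, 110], [74, 115, 111], [74, 116, 108]], [[75, 119, 109], [74, 115, 111], [75, 117, 111], [76, 116, 110], [76, 119, 109], [75, 113, 108]], [[74, 113, 111], [75, 113, 111], [105, 17, 30], [140, 13, 59], [24, 23, 113], [75, 111, 110]], [[75, 114, 114], [73, 93, 115], [130, 14, 54], [110, 22, 35], [150, 15, 33], [30, 21, 119]], [[74, 114, 112], [68, 18, 57], [120, 11, 69], [102, 23, 56], [105, 19, 54], [98, 19, 55]], [[96, 24, 53], [102, 22, 57], [105, 22, 70], [110, 9, 85], [101, 20, 103], [96, 21, 124]]]
clock: 23.8
tool_pos: [0.6045, 0.0203, 0.1637]
orientation: [-3.141, 0.0, -1.522]
force: [-3.4, -2.5, 6.6]
finger_gap: 0.0117
{'wrist_torque': [-0.52, 0.77, 0.17], 'force': [-3.39, -2.47, 6.58], 'tool_pos': [0.6, 0.02, 0.16]} -1.5857712590975157
wrist 0  tab out would be [236. 156.]
top 0  tab out would be [262. 153.]
```

Tab not out (only the green plate there); knob about 5.03 rad.

```bash
python3 -m crank '-0.0005 0 0 0 0 -4 1; -0.0005 0 0 0 0 -8 1; -0.0005 0 0 0 0 -10 1'; python3 y.py
```

```text
clock: 24.2
tool_pos: [0.6043, 0.0203, 0.1637]
orientation: [-3.141, 0.0, -1.697]
force: [-1.9, -2.4, 4.4]
finger_gap: 0.0119
{'wrist_torque': [-0.57, 0.54, 0.26], 'force': [-1.89, -2.43, 4.42], 'tool_pos': [0.6, 0.02, 0.16]} -1.4112020567376147
wrist 558 (np.float64(231.21863799283153), np.float64(162.0448028673835)) tab out would be [230. 159.]
top 0  tab out would be [262. 153.]
```

```bash
python3 -m crank '-0.0005 0 0 0 0 -4 1; -0.0005 0 0 0 0 -8 1; -0.0005 0 0 0 0 -8 1'; python3 y.py
```

```text
clock: 24.6
tool_pos: [0.6042, 0.0203, 0.1637]
orientation: [-3.14, 0.001, -1.836]
force: [-2.0, -2.0, 6.1]
finger_gap: 0.0116
{'wrist_torque': [-0.47, 0.28, -0.01], 'force': [-1.98, -2.02, 6.11], 'tool_pos': [0.6, 0.02, 0.16]} -1.2721592771573031
wrist 558 (np.float64(226.95340501792114), np.float64(164.80645161290323)) tab out would be [225. 162.]
top 0  tab out would be [262. 153.]
```

```bash
python3 -m crank '0 0 0 0 0 0 0.5; 0 0 0 0 0 0 0; 0 0 0 0 0 0 0; 0 0 0.03 0 0 0 0; 0 0 0.07 0 0 0 0'; python3 -m crank '-0.03 -0.01 0.03 0 0 0 0; -0.06 -0.02 0.03 0 0 0 0;-0.06 -0.02 0.03 0 0 0 0'; python3 y.py
```

```text
clock: 25.2
tool_pos: [0.6025, 0.0204, 0.2316]
orientation: [3.137, -0.001, -1.837]
force: [0.2, -0.4, -0.2]
finger_gap: 0.0828
clock: 25.5
tool_pos: [0.5412, -0.0004, 0.2644]
orientation: [-3.141, 0.0, -1.838]
force: [-0.0, -0.0, -0.6]
finger_gap: 0.0853
{'wrist_torque': [0.01, 0.02, -0.02], 'force': [-0.05, -0.04, -0.65], 'tool_pos': [0.54, -0.0, 0.26]} -1.3044832994629894
wrist 275 (np.float64(184.8109090909091), np.float64(179.6290909090909)) tab out would be [183. 178.]
top 0  tab out would be [262. 153.]
```

View pics/y_wrist.png

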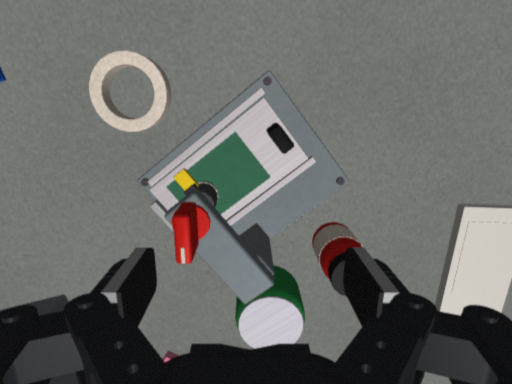

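```bash
python3 - <<'E'
from h import *
p=ctrl.read_camera('wrist'); c=np.array([.93,.368])
X=onz(p,282,136,.068)[:2]; print(X, X@c)
ctrl.job_done()
E
```

```text
[ 0.50213863 -0.02517472] 0.4577246272403122
the job is handed in; nothing more can be done
```

The carrier is home and clamped, the tab is out, and I handed the job in at about 25.6 s of the 72 s allowed.

- **Carrier:** I pushed it at about 30 mm/s, then about 5–10 mm/s near the end, until it stopped moving against the end stop with about 12 N on the tool. A last measurement, after clamping, put the grip block at 457.7 mm along the slide direction. That agrees with its position when the pushing stopped.
- **Screw:** I turned the handle clockwise about 4.9 rad in two grips, checking for the tab after each small step. The yellow tab appeared at about 5.2 rad, estimated from the tool's rotation and the handle's starting angle. In the last wrist picture it shows fully out at pixel (185, 180).
- **Overshoot:** One further 8° step (0.14 rad) had already been sent when the tab first showed. The screw therefore stands between 0.14 and 0.31 rad past the pop, within the roughly 1 rad limit. I did not turn it back.
- **Release:** The gripper is open and clear, with no force on the tool. In the last wrist view the tape, tub and ink jar look undisturbed. I did not check the other bystanders again, but the arm never went near them.
- **Checks that disagreed:** The top camera never showed the tab, so only the wrist camera confirms it. Estimates of the screw axis differed by up to about 6 mm between views. The grip tolerated this, with side forces of about 11 N at most.

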